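# Seat a photometer's cover on its locating pin and hold it shut

### The job

Close the photometer for a reading: take the loose black cover with the grip rib, set it on the metal deck square with the instrument and centred across the deck, and slide it along as needed until it drops over the locating pin hidden under it. Then press it fully home against the sprung seal strips and finish while still holding it pressed down: do not let go at the end. Leave the other things on the counter where they are.

Things in the scene. Friction and masses are not known exactly. Their poses are not given: they have to be found in the camera images.
- cover: Loose black plate 80 (own x) x 100 (own y) x 24 mm, 175 to 350 g, right way up on the counter; the only thing with a grip rib. Origin: centre of the underside; z up. On top a grey rib: 50 mm along x, 16 mm thick along y (grip this), 24 to 56 mm above the underside. Mid-underside a blind slot: 34 mm along x, 16 mm along y, 19 mm deep. Same when turned half a turn.
- photometer: Fixed blue bench instrument. Origin: at counter height under the centre of its low flat metal deck; z up. The deck is 150 (own x) x 190 (own y) mm, 60 mm above the counter. On its -y side, from y = -97 to -207 mm, stands the control end, 99 mm high. A steel locating pin stands on the deck: see deck.
- deck (a point): Centre of the deck's top, axes as the photometer's. A fixed pin 12 mm thick, tip 7 mm across, stands 16 mm above the deck at x = 0 and anywhere from y = -20 to +18 mm, not reported. The cover rides on its tip with its underside 76 mm above the counter; slid along y it can drop as soon as the slot meets the pin (the upward push on the cover then vanishes).
- seal (a joint): Two sprung rubber strips along y at x = -30 and +30 mm, tops 6 mm above the deck. Value: how far pressed down, 0 to 0.006 m (level with the deck). They give from 4.5 N, fully down at 10.5 N; the cover's weight alone does not press them. On the pin the cover rests on them, underside 66 mm above the counter; pressed home it lies on the deck, at 60 mm.
- bottle: Bystander: amber reagent bottle, 60 mm across, 120 mm tall. Origin: centre of its underside.
- jar: Bystander: white jar, 60 mm across, 70 mm tall. Origin: centre of its underside.
- beaker: Bystander: clear beaker, 66 mm across, 85 mm tall. Origin: centre of its underside.
- rack: Bystander: white divided tray 60 x 100 x 35 mm, just behind (+x of) the photometer. Origin: centre of its underside.
- screwdriver: Bystander: small screwdriver, 130 mm long, lying about 75 mm from the cover's centre on the cover's +x side, parallel to the cover's y. Origin: at its middle.
- cuvette_box: Bystander: white box 24 x 50 x 20 mm, about 70 mm from the cover's centre on the cover's -x side. Origin: centre of its underside.

How it is judged:
By the outcome, as a careful person would: the job done as asked, in the order asked, and still so for the second after the job is handed in, while the arm keeps its last pose, push and grip.
It also fails if it takes over 45 s, if anything falls off the work surface, if the arm or the gripper's body presses on something with over 40 N, if the wrist force passes 120 N, or if a joint passes its speed limit or range.

### The arm

A 6-joint arm with a two-finger parallel gripper is mounted at the origin on the work surface. World frame = base frame: x ahead of the robot, y to its left, z up, the work surface at z = 0. Lengths are in m, angles in rad, forces in N, time in s.
With the tool pointing down it reaches from about 0.35 to 0.975 m from the base axis. Payload 4.9 kg.
Tool frame: the origin (TCP) lies midway between the tips of the shut fingers; the grasp point (between the pads) lies 19 mm behind it; z points along the fingers, y is the line along which they close (so a half turn about z gives the same grasp; the last joint's range is limited). The gripper opens to 85 mm and grips with 20 to 120 N. Pads are 22 mm wide; open, the fingers measure 114 mm over their backs; the gripper's body (76 mm by 85 mm) begins 54 mm behind the grasp point. The pads swing forward as they close: fully open they stand 13 mm farther back than shut.
Start: joints at [-1.418, 0.053, 1.613, -0, 1.476, -0.119], TCP at [0.168, -0.602, 0.202] pointing down, gripper open.
Joint ranges: [-3.01, 3.01], [-1.01, 2.22], [0.06, 2.58], [-1.02, 4.17], [0.09, 2.62], [-3.14, 3.14]. Speed limits (rad/s): [2.57, 2.57, 3.14, 3.14, 3.14, 3.14].

### API

Orientations are given as a rotation vector (axis times angle).
In Python, from station import ctrl gives the robot as it stands.
- The arm moves only by the tool step_arm, never from a script. Its argument "targets" is a list of rows, each an object with "travel": the shift along the world's x, y, z as a fraction of full scale, a list of three; "angular": the turn, a rotation vector about the world's x, y, z as a fraction of full scale, a list of three; "gripper": the opening, from 0 (shut) to 1 (fully open). In form: [{"travel": [x, y, z], "angular": [rx, ry, rz], "gripper": gripper}, ...]. A call has 1 to 10 rows; each row is the pose to reach, as a shift and turn from the pose commanded when the call began; what a row does not reach only later rows make up. Full scale, the value 1, is 0.6 m for a shift and pi/4 rad for a turn. A row lasts 1/10 s, in which the tool goes at most 50 mm and 8.59 degrees, less where a joint would pass 70% of its speed; a pose out of reach is approached as far as the arm can. A call with a number of a shift or a turn outside -1 to 1 is refused whole. A call with a gripper value outside its range is refused whole. The fingers move at their own pace and stop on an object; "squeeze" is the grip in N (left out, the last holds). Time passes only in rows, so rows that repeat a pose let the fingers close. It gives the time, the measured TCP pose, the force, the opening and the grip force at its end, in the units of the state.
- ctrl.get_obs(): the state, without advancing time (a new reading comes with each control period).
- ctrl.get_image(name): name is "side" or "top" or "wrist"; returns a dict with "img" (420x560x3 uint8, red, green, blue), "fx", "fy", "cx", "cy" (pixels), "D" ([k1, k2, p1, p2, k3] as OpenCV has them; the pictures are not rectified), "rvec" (rotation vector, rad) and "tvec" (3), from world to camera coordinates, as OpenCV has them. Camera axes: x right, y down, z forward; pixel columns grow to the right and rows downward; lengths in m; the calibration is good to about 2 mm. A picture is of the moment at which its call begins. There is no depth.
- ctrl.finish_job(): hands the job in; it is judged then, once.
The state is a dict: "t": time; "q": joint angles; "dq": joint speeds; "effort": joint torques, N m; "tool_pos": TCP position; "tool_rot": TCP orientation; "contact_force": force on the tool from outside, world axes, zero at the start; "wrist_torque": the same for the moment, N m; "opening": finger opening in m; "grip_force": force on a finger pad.
Only numpy, scipy, OpenCV 4.12 (cv2) and the standard library are available. Lean on these libraries where they do the work, as an engineer would, in place of code of your own. Each camera call takes 0.05 s, during which the arm holds its last target. There are 200 camera calls.

## Working session

There is one attempt and no reset: what is moved stays moved. The work goes in short steps, Python scripts to look and compute and a tool call to move; the robot and the scene stay as the last step left them, time stands still between calls to the robot, and variables do not carry over. Pictures are saved under pics/ and viewed, at most 10 in all, crops included, and the job is handed in when it is done.

Besides the shell and the picture viewer there is one more tool, called after "Call:" by a JSON object that holds its "op" and its "data". step_arm: Moves the arm, as the interface text tells. Its arguments: {"type":"object","properties":{"targets":{"type":"array"},"squeeze":{"type":"number"}},"required":["targets"]}

```bash
mkdir -p pics; ls
cat > h.py <<'E'
import numpy as np, cv2
from station import ctrl
def cam(n):
    d=ctrl.get_image(n); d['K']=np.array([[d['fx'],0,d['cx']],[0,d['fy'],d['cy']],[0,0,1.]]); d['Dv']=np.array(d['D'],float)
    d['R']=cv2.Rodrigues(np.array(d['rvec'],float))[0]; d['t']=np.array(d['tvec'],float); return d
def onplane(d,px,z):
    u=cv2.undistortPoints(np.array(px,float).reshape(-1,1,2),d['K'],d['Dv']).reshape(-1,2)
    r=np.c_[u,np.ones(len(u))]@d['R']; c=-d['R'].T@d['t']
    return c+r*((z-c[2])/r[:,2])[:,None]
def proj(d,P):
    return cv2.projectPoints(np.array(P,float).reshape(-1,1,3),np.array(d['rvec'],float),d['t'],d['K'],d['Dv'])[0].reshape(-1,2)
def save(d,n): cv2.imwrite('pics/'+n,d['img'][...,::-1])
E
python3 - <<'E'
from h import *
print(ctrl.get_obs())
for n in('top','side'):
    d=cam(n); save(d,n+'1.png'); print(n,-d['R'].T@d['t'])
a=[cv2.imread(f'pics/{n}1.png') for n in('top','side')]
E
```

```text
pics
{'t': 0.0, 'q': array([-1.41798778e+00,  5.33446793e-02,  1.61427411e+00,  1.43833096e-05,
        1.47601489e+00, -1.18993030e-01]), 'dq': array([-1.88999693e-03, -2.04855651e-04,  3.62180307e-04,  9.47842500e-05,
        1.58306402e-04, -3.82858030e-04]), 'effort': array([ 9.18160440e-04, -3.93683410e+01, -3.70174026e+01, -3.44750208e-05,
        7.13213172e-03,  8.12741490e-06]), 'tool_pos': array([ 0.16769711, -0.60137877,  0.20078252]), 'tool_rot': array([-3.11060434e+00, -4.25353261e-01,  3.16972601e-05]), 'contact_force': array([-0.2428267 ,  0.1841583 ,  0.05335195]), 'wrist_torque': array([-0.03224556, -0.03111102, -0.0356283 ]), 'grip_force': 0.0, 'opening': 0.08541417006671014}
top [0.44663086 0.1527416  0.97583334]
side [0.07745617 0.65147569 0.73870763]
```

View pics/top1.png

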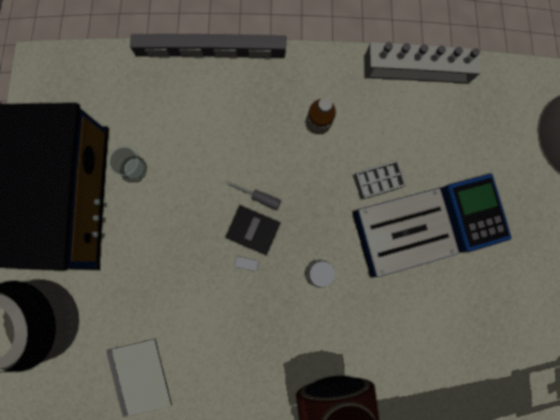

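View pics/side1.png

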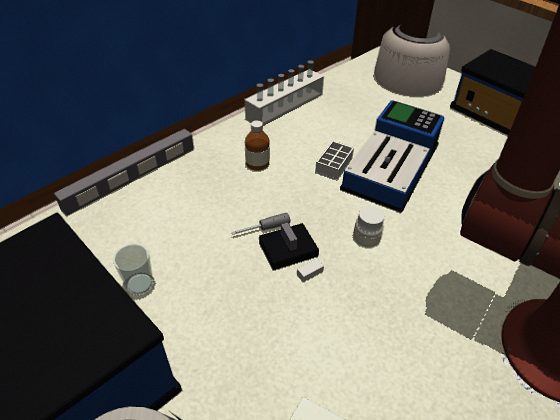

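The top view shows the cover at about (253,230) with its rib, the screwdriver at (255,195), the cuvette box at (246,264), and the deck at (407,232) with the control end to its right (world -y). The side view agrees: cover (289,245), deck (390,160), and a dark mark around the pin mid-deck.

```bash
cat > m.py <<'E'
from h import *
def quad(m):
    c=max(cv2.findContours(m.astype(np.uint8),cv2.RETR_EXTERNAL,cv2.CHAIN_APPROX_NONE)[0],key=cv2.contourArea)
    return c[:,0,:].astype(float)
def rect(P):
    (c,s,a)=cv2.minAreaRect((P[:,:2]*1000).astype(np.float32)); return np.round(c,1),np.round(s,1),round(a,2)
d=cam('top'); I=d['img'].astype(int); g=I.max(2); yy,xx=np.mgrid[:420,:560]
box=lambda a,b,c,e:(xx>a)&(xx<b)&(yy>c)&(yy<e)
E
python3 - <<'E'
from m import *
print('vals',I[230,235],I[228,253],I[240,375],I[232,365],I[260,300],I[213,405],I[231,405])
m=(g<60)&box(222,285,200,260); m=cv2.morphologyEx(m.astype(np.uint8),cv2.MORPH_OPEN,np.ones((5,5)))
c=quad(m); print('cover px',cv2.minAreaRect(c.astype(np.float32)))
for z in(0,.024): print('cover z',z,rect(onplane(d,c,z)))
# deck: bright region within blue outline
sat=(I[...,2]-I[...,0])
blue=(sat>15)&box(345,520,165,285)
print('blue n',blue.sum()); c=quad(cv2.morphologyEx(blue.astype(np.uint8),cv2.MORPH_CLOSE,np.ones((5,5))))
print('blue outline z.06',rect(onplane(d,c,.06)), cv2.boxPoints(cv2.minAreaRect(c.astype(np.float32))))
# deck dark strips
m=(g<50)&box(362,458,196,270)&~blue
n,l,s,ce=cv2.connectedComponentsWithStats(m.astype(np.uint8))
for i in range(1,n):
    if s[i,4]>30:
        p=np.argwhere(l==i)[:,::-1].astype(float); print(s[i],rect(onplane(d,p,.066)),rect(onplane(d,p,.06)))
v=cv2.resize(d['img'][150:290,215:525],None,fx=2.5,fy=2.5,interpolation=cv2.INTER_CUBIC); cv2.imwrite('pics/crop1.png',np.clip(v[...,::-1]*1.6,0,255).astype(np.uint8))
E
```

```text
vals [24 24 25] [76 74 75] [119 119 114] [83 87 88] [116 115 100] [111 107 101] [35 35 34]
cover px ((252.4310302734375, 229.8275909423828), (44.77549743652344, 35.846656799316406), 23.198591232299805)
cover z 0 (array([515.3, 187.3]), array([100.2,  79.9]), 68.02)
cover z 0.024 (array([513.6, 186.5]), array([97.7, 77.9]), 68.02)
blue n 1424
blue outline z.06 (array([ 558. , -302.3]), array([152. , 125.3]), 16.13) [[440.9817  186.6055 ]
 [491.44043 171.4679 ]
 [511.5597  238.53214]
 [461.10095 253.66974]]
[443 197  15  49 116] (array([ 539.3, -242.9]), array([107.1,  12.6]), 15.76) (array([ 539.9, -245.5]), array([107.8,  12.6]), 15.76)
[371 208  69  20 221] (array([ 543. , -138.5]), array([  7.1, 155.8]), 15.92) (array([ 543.6, -140.5]), array([  7.1, 156.8]), 15.92)
[393 225  34  13 169] (array([ 514.3, -146.2]), array([10.7, 75.2]), 15.61) (array([ 514.8, -148.2]), array([10.8, 75.7]), 15.61)
[379 234  69  22 239] (array([ 485.7, -155.1]), array([  7.3, 155.7]), 15.83) (array([ 485.9, -157.1]), array([  7.3, 156.7]), 15.83)
[363 245   8  25  69] (array([458.6, -54.2]), array([51.9,  8.2]), 16.41) (array([458.7, -55.5]), array([52.3,  8.2]), 16.41)
```

View pics/crop1.png

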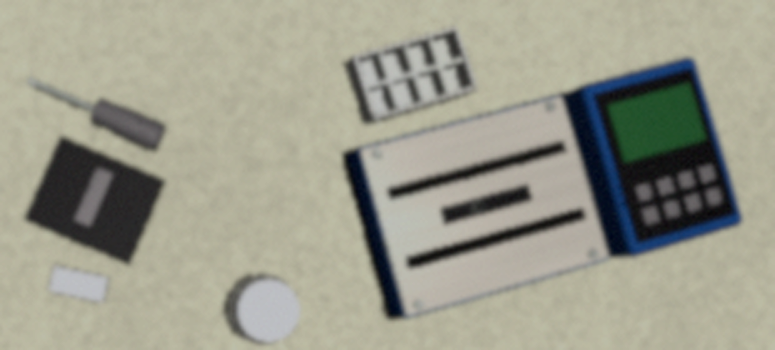

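The crop confirms the layout: cover corners (62,138), (163,182), (130,262), (27,218) in crop pixels, and the two seal strips with a dark central mark at (487,204), symmetric on the deck. I'll cross-check with the rib and the side camera.

Run:
```python
from m import *
m=(g>58)&(g<100)&box(240,264,214,246); m=cv2.morphologyEx(m.astype(np.uint8),cv2.MORPH_OPEN,np.ones((2,2)))
c=np.argwhere(quad(m)[:,0]>-1); c=quad(m); print('rib',rect(onplane(d,c,.056)))
# deck bright region
m=(g>85)&box(358,462,186,280); I8=d['img']
hsv=cv2.cvtColor(I8,cv2.COLOR_RGB2HSV); print(hsv[205,400],hsv[262,420],hsv[180,350],hsv[270,350])
m=(I[...,0]-I[...,2]<13)&(g>80)&box(355,462,180,285); m=cv2.morphologyEx(m.astype(np.uint8),cv2.MORPH_OPEN,np.ones((3,3)))
print('deck',rect(onplane(d,quad(m),.06)))
s=cam('side'); J=s['img'].astype(int); gs=J.max(2); print(-s['R'].T@s['t'])
m=((gs<70)&(xx>352)&(xx<432)&(yy>132)&(yy<185)&(J[...,2]-J[...,0]<25)).astype(np.uint8)
n,l,st,ce=cv2.connectedComponentsWithStats(m)
for i in range(1,n):
    if st[i,4]>30: print(st[i],rect(onplane(s,np.argwhere(l==i)[:,::-1],.066)))
m=(gs<45)&(xx>250)&(xx<325)&(yy>210)&(yy<275); print('cover side z.024',rect(onplane(s,quad(cv2.morphologyEx(m.astype(np.uint8),cv2.MORPH_CLOSE,np.ones((15,15)))),.024)))
print(proj(s,[[.5136,.1865,.056],[.5144,-.1468,.06]]),proj(d,[[.5136,.1865,.056],[.5144,-.1468,.06]]))
a=cv2.resize(s['img'][115:215,330:450],(480,400),interpolation=cv2.INTER_CUBIC); cv2.imwrite('pics/crop2.png',a[...,::-1])
```

```text
rib (array([511.9, 184. ]), array([13.4, 47.1]), 67.1)
[ 19  24 115] [ 20  20 113] [ 28  33 115] [ 28  33 116]
deck (array([ 514.4, -147.5]), array([155.5, 186.2]), 15.98)
[0.07745617 0.65147569 0.73870763]
[363 137  27  37 176] (array([ 538.8, -138.2]), array([ 10.5, 162.6]), 15.75)
[387 144  26  39 188] (array([ 481.4, -154.5]), array([ 10.2, 164.8]), 15.92)
[380 150  16  19 104] (array([ 508.2, -143.4]), array([13.3, 76.9]), 15.03)
[415 150  17  35  72] (array([ 432.4, -182.4]), array([  6.2, 143.5]), 17.37)
cover side z.024 (array([521.5, 184.4]), array([104.3, 129.8]), 67.8)
[[287.45617202 231.25015327]
 [386.5688104  158.89262782]] [[251.83888875 228.6272838 ]
 [408.59924748 231.27644624]]
```

View pics/crop2.png

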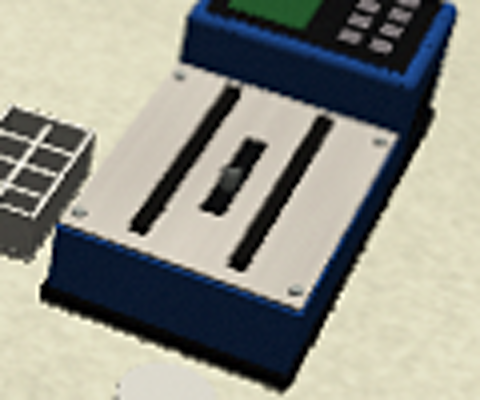

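Crop 2 shows the pin as a grey stub at about crop (231,172), i.e. full-frame (387.7,158), close to the middle of the dark mark. Deck centre is about (0.514,-0.147) with yaw 15.9°. The cover is about (0.513,0.186) with its y axis at 68°. Moving now.

Call:
{"op": "step_arm", "data": {"targets": [{"travel":[0.2875,0.656,0],"angular":[0,0,-0.418],"gripper":1},{"travel":[0.2875,0.656,0],"angular":[0,0,-0.418],"gripper":1},{"travel":[0.2875,0.656,0],"angular":[0,0,-0.418],"gripper":1},{"travel":[0.2875,0.656,0],"angular":[0,0,-0.418],"gripper":1},{"travel":[0.2875,0.656,0],"angular":[0,0,-0.418],"gripper":1},{"travel":[0.2875,0.656,0],"angular":[0,0,-0.418],"gripper":1},{"travel":[0.2875,0.656,0],"angular":[0,0,-0.418],"gripper":1},{"travel":[0.2875,0.656,0],"angular":[0,0,-0.418],"gripper":1},{"travel":[0.2875,0.656,0],"angular":[0,0,-0.418],"gripper":1}]}}

```text
t: 1.15
tool_pos: [0.3409, -0.2057, 0.2021]
tool_rot: [3.14, -0.085, 0.002]
contact_force: [0.0, 0.0, -0.1]
opening: 0.0855
grip_force: 0.0
```

Call:
{"op": "step_arm", "data": {"targets": [{"travel":[0.24,0.1,0.13],"angular":[0,0,0],"gripper":1},{"travel":[0.24,0.1,0.13],"angular":[0,0,0],"gripper":1},{"travel":[0.24,0.1,0.13],"angular":[0,0,0],"gripper":1},{"travel":[0.24,0.1,0.13],"angular":[0,0,0],"gripper":1},{"travel":[0.24,0.1,0.13],"angular":[0,0,0],"gripper":1},{"travel":[0.24,0.1,0.13],"angular":[0,0,0],"gripper":1}]}}

```text
t: 1.75
tool_pos: [0.4839, -0.1483, 0.2795]
tool_rot: [-3.14, 0.088, 0.002]
contact_force: [-0.1, -0.5, -0.8]
opening: 0.0854
grip_force: 0.0
```

Run:
```python
from h import *
o=ctrl.get_obs(); print(o['t'],o['tool_pos'],o['q'])
d=cam('wrist'); save(d,'w1.png'); print(-d['R'].T@d['t'],d['R'][2]); print(proj(d,[[.5144,-.147,.06],[.5144,-.147,.076]]))
```

```text
1.75 [ 0.48394098 -0.14832094  0.27948438] [-4.44262833e-01 -2.68966781e-01  1.78274022e+00 -4.18264257e-04
  1.62892755e+00  1.18229791e+00]
[ 0.56175337 -0.15399321  0.4505888 ] [-0.31003289  0.0175326  -0.95056416]
[[276.81146654 152.43419379]
 [276.67556342 154.00446087]]
```

View pics/w1.png

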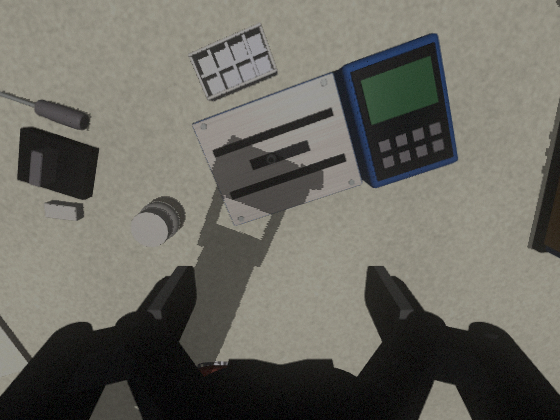

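Wrist view: the deck screws are at about (204,126), (324,83), (351,182), (240,219), the pin at about (270,158), and the cover at left about (58,163).

Run:
```python
from h import *
import m as _m
from m import rect,quad
d=cam('wrist'); I=d['img'].astype(int); g=I.max(2); yy,xx=np.mgrid[:420,:560]
m=((g<30)&(xx>205)&(xx<350)&(yy>100)&(yy<205)).astype(np.uint8)
n,l,st,ce=cv2.connectedComponentsWithStats(m)
for i in range(1,n):
    if st[i,4]>60: print(st[i],rect(onplane(d,np.argwhere(l==i)[:,::-1],.066)))
print('screws',onplane(d,[[204,126],[324,83],[351,182],[240,219]],.06).round(4),onplane(d,[[204,126],[324,83],[351,182],[240,219]],.06).mean(0))
print(g[146:170,258:284])
for z in(.06,.068,.076): print(onplane(d,[[270,158]],z))
```

```text
screws [[ 0.5522 -0.0568  0.06  ]
 [ 0.594  -0.21    0.06  ]
 [ 0.4684 -0.2447  0.06  ]
 [ 0.4243 -0.0901  0.06  ]] [ 0.50972652 -0.15042107  0.06      ]
[[148 152 150 149 149 150 148 154 152 151 151 153 149 148 152 152 151 148
  151 152 151 151 150 152 149 154]
 [117 145 148 149 153 149 151 152 151 151 152 152 150 150 153 150 152 149
  151 153 153 150 153 130  81  68]
 [116 152 155 150 149 151 150 151 151 151 152 153 155 153 151 152 150 151
  154 149 154 132  93  65  52  46]
 [ 87  87  87 122 149 148 151 152 149 151 149 150 151 150 151 152 150 153
  125  70  63  54  45  50  43  47]
 [ 82  81  77  83  88  89 117 155 151 152 152 152 149 151 151 130 100  86
   58  48  45  43  43  45  46  41]
 [ 81  78  79  79  80  83  82  90  87  90  87 122 124  66  65  55  50  43
   45  40  44  44  42  48  46  44]
 [ 80  82  78  82  80  79  80  79  80  77  62  57  48  47  46  38  37  33
   48  46  49  47  44  41  40  44]
 [ 82  82  80  79  80  83  80  71  45  36  33  43  44  44  36  33  28  39
   42  43  43  41  43  45  39  48]
 [ 82  80  84  82  71  51  44  39  35  38  44  52  51  47  48  41  38  33

[... 1087 characters left out ...]
79
   79  81  82  83  81  81  79  81]
 [ 27  26  32  32  31  38  48  61  76  77  77  78  77  78  77  77  81  81
   82  80  82  79  81  81  79  78]
 [ 25  32  38  47  60  73  76  77  79  78  78  78  81  82  83  82  80  80
   79  78  80  77  79  79  77  84]
 [ 43  58  77  74  74  79  79  81  74  80  81  82  82  78  80  79  79  76
   79  78  80  79  78  77  80  80]
 [ 76  79  81  80  79  78  81  80  85  84  82  80  79  79  80  81  79  81
   77  82  79  83  82  79  77  81]
 [ 79  76  80  78  80  82  79  83  80  78  74  80  79  78  78  78  76  79
   79  79  81  78  79  82  80  77]]
[[ 0.50675826 -0.13796406  0.06      ]]
[[ 0.5078707 -0.138305   0.068    ]]
[[ 0.50898314 -0.13864594  0.076     ]]
```

Call:
{"op": "step_arm", "data": {"targets": [{"travel":[0.0475,0.557,-0.2],"angular":[0,0,-0.418],"gripper":1},{"travel":[0.0475,0.557,-0.2],"angular":[0,0,-0.418],"gripper":1},{"travel":[0.0475,0.557,-0.2],"angular":[0,0,-0.418],"gripper":1},{"travel":[0.0475,0.557,-0.2],"angular":[0,0,-0.418],"gripper":1},{"travel":[0.0475,0.557,-0.2],"angular":[0,0,-0.418],"gripper":1},{"travel":[0.0475,0.557,-0.2],"angular":[0,0,-0.418],"gripper":1},{"travel":[0.0475,0.557,-0.2],"angular":[0,0,-0.418],"gripper":1},{"travel":[0.0475,0.557,-0.2],"angular":[0,0,-0.418],"gripper":1},{"travel":[0.0475,0.557,-0.2],"angular":[0,0,-0.418],"gripper":1}]}}

```text
t: 2.8
tool_pos: [0.5113, 0.1862, 0.1582]
tool_rot: [3.083, -0.597, -0.005]
contact_force: [-0.1, -0.5, 0.7]
opening: 0.0851
grip_force: 0.0
```

Run:
```python
from h import *
from m import rect,quad
d=cam('wrist'); save(d,'w2.png'); print(ctrl.get_obs()['q'],ctrl.get_obs()['tool_pos'],proj(d,[[.513,.186,.024],[.513,.186,.056]]))
```

```text
[ 2.09335855e-01 -1.09322067e-01  1.84233173e+00 -7.69294839e-04
  1.40877607e+00  2.16589852e+00] [0.51269949 0.18453842 0.16011033] [[277.24335693 190.88894349]
 [276.98326794 199.08191839]]
```

View pics/w2.png

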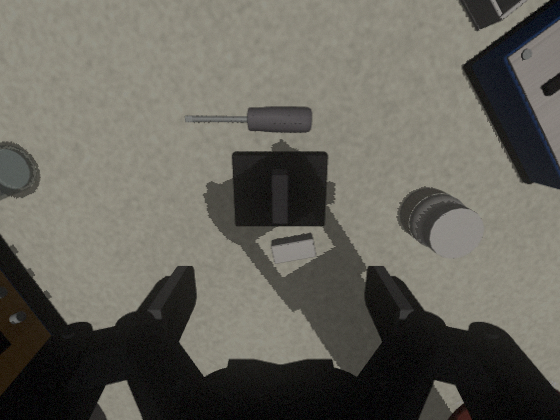

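The wrist view shows the cover square in the frame (cols 233–327, rows 152–226), with the rib at col 280, midway between the fingers (190/370). It is ready to descend.

Call:
{"op": "step_arm", "data": {"targets": [{"travel":[0,0,-0.08],"angular":[0,0,0],"gripper":1},{"travel":[0,0,-0.15],"angular":[0,0,0],"gripper":1},{"travel":[0,0,-0.2],"angular":[0,0,0],"gripper":0.6},{"travel":[0,0,-0.217],"angular":[0,0,0],"gripper":0.4},{"travel":[0,0,-0.217],"angular":[0,0,0],"gripper":0.25},{"travel":[0,0,-0.217],"angular":[0,0,0],"gripper":0},{"travel":[0,0,-0.217],"angular":[0,0,0],"gripper":0},{"travel":[0,0,-0.217],"angular":[0,0,0],"gripper":0},{"travel":[0,0,-0.217],"angular":[0,0,0],"gripper":0}], "squeeze": 80}}

```text
t: 3.8
tool_pos: [0.5137, 0.186, 0.0312]
tool_rot: [-3.083, 0.6, -0.003]
contact_force: [-0.2, -0.1, -0.2]
opening: -0.0
grip_force: 0.0
```

Run:
```python
from h import *
a=cam('wrist')['img'][100:420,130:430]; b=cam('side')['img'][150:310,200:350]
b=cv2.resize(b,(300,320)); cv2.imwrite('pics/x1.png',np.hstack([a,b])[...,::-1]); print(ctrl.get_obs()['opening'],ctrl.get_obs()['tool_pos'])
```

```text
0.00022388042545634626 [0.51316941 0.18591967 0.03044231]
```

View pics/x1.png

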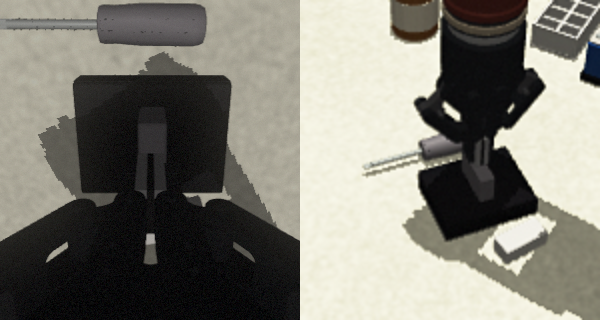

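The left (wrist) panel shows the fingers closed close to the rib at about (150,150). The side panel shows finger tips just above or behind the rib at about (480,160). It isn't clear which, so I'll enlarge both, brightened, with projected points marked.

Run:
```python
from h import *
o=ctrl.get_obs(); print(o['tool_pos'],o['opening'],o['grip_force'],o['contact_force'],o['wrist_torque'])
w=cam('wrist'); s=cam('side')
def crop(d,c,r,k):
    x,y=[int(v) for v in c]; a=d['img'][y-r:y+r,x-r:x+r]; return cv2.resize(a,(400,400),interpolation=cv2.INTER_CUBIC)
pts=[[.5135,.186,.03],[.5135,.186,.056],[.5135,.186,.024]]
print(proj(s,pts),proj(w,pts))
v=np.hstack([crop(w,(280,270),70,0),crop(s,(287,228),40,0)]).astype(float)
cv2.imwrite('pics/x2.png',np.clip(255*(v/255)**.5,0,255).astype(np.uint8)[...,::-1])
```

```text
[0.51316941 0.18591967 0.03044231] 0.00022388042545634626 0.0 [-0.05392113  0.52678478 -0.27730494] [0.01429961 0.01156722 0.02312766]
[[287.29129553 239.88696355]
 [287.66892389 231.15046813]
 [287.20613719 241.85535729]] [[277.11032309 243.75711127]
 [276.62084029 263.36004561]
 [277.205572   239.94424099]]
```

View pics/x2.png

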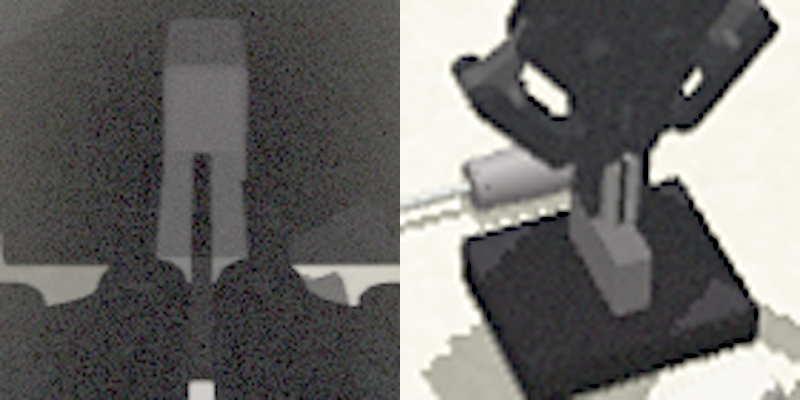

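The enlargement shows the finger tips shut with about a 3 mm gap, ending at about the rib's top surface (side crop (620,225)), so they closed above the rib. The reported height must be checked against picture scale.

Run:
```python
from h import *
w=cam('wrist'); t=np.deg2rad(68); uy=np.array([np.cos(t),np.sin(t),0]); ux=np.array([np.sin(t),-np.cos(t),0])
c=np.array([.513,.186,0])
P=[c+sx*ux*.04+sy*uy*.05+[0,0,.024] for sx in(1,-1) for sy in(1,-1)]
print('now pred',proj(w,P).round(1)); print(-w['R'].T@w['t'],w['fx'])
g=w['img'].max(2); 
for r in (176,185,200,220,250,280): 
    x=np.where(g[r]<60)[0]; x=x[(x>150)&(x<420)]; print(r,x.min(),x.max())
print(g[165:185:2,230])
```

```text
now pred [[195.2 180.4]
 [358.8 180.2]
 [205.6 293.3]
 [349.3 293.2]]
[0.58473555 0.15484775 0.20123584] 295.4235075627383
176 208 354
185 202 360
200 203 359
220 204 357
250 207 355
280 210 352
[177 178 177 172 173  39  41  34  37  38]
```

Call:
{"op": "step_arm", "data": {"targets": [{"travel":[0,0,0.04],"angular":[0,0,0],"gripper":0},{"travel":[0,0,0.08],"angular":[0,0,0],"gripper":0},{"travel":[0,0,0.08],"angular":[0,0,0],"gripper":0}]}}

```text
t: 4.35
tool_pos: [0.5156, 0.1865, 0.0817]
tool_rot: [-3.081, 0.6, -0.01]
contact_force: [0.4, -0.2, 1.1]
opening: -0.0002
grip_force: 0.0
```

Run:
```python
from h import *
o=ctrl.get_obs(); p=np.array(o['tool_pos']); print(p,o['opening'],o['grip_force'],o['contact_force'])
w=cam('wrist'); s=cam('side')
def crop(d,c,r):
    x,y=[int(v) for v in c]; a=d['img'][y-r:y+r,x-r:x+r]; return cv2.resize(a,(400,400),interpolation=cv2.INTER_CUBIC)
print('tcp proj wrist',proj(w,[p]),'side',proj(s,[p,[.5135,.186,.056]]))
v=np.hstack([crop(w,(280,270),70),crop(s,(287,220),50)]).astype(float)
cv2.imwrite('pics/x3.png',np.clip(255*(v/255)**.5,0,255).astype(np.uint8)[...,::-1])
```

```text
[0.51558769 0.18645367 0.08169698] -0.0001875418936281433 0.0 [ 0.44138862 -0.19904132  1.10643319]
tcp proj wrist [[277.39029964 244.45956043]] side [[287.13700087 221.72981387]
 [287.66892389 231.15046813]]
```

View pics/x3.png

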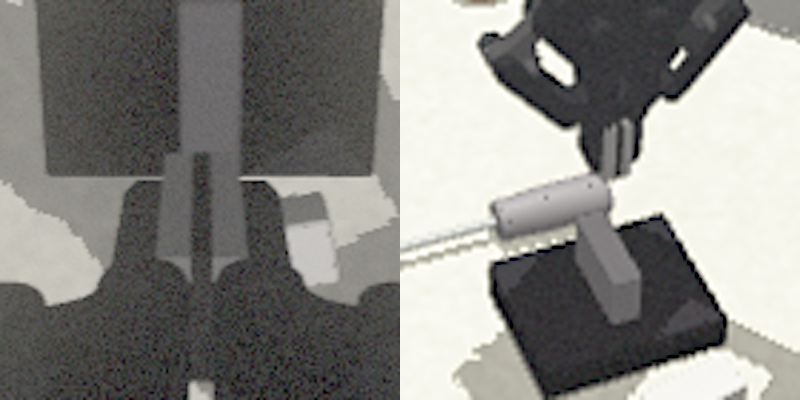

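The finger tips sit at the same wrist-image row (252) as before, and in the side view they are about 8 px above where the reported TCP projects. The real tips are therefore about 25 mm above the reported TCP. I'll open part way and descend further in guarded steps.

Call:
{"op": "step_arm", "data": {"targets": [{"travel":[0,0,0],"angular":[0,0,0],"gripper":0.6},{"travel":[0,0,-0.02],"angular":[0,0,0],"gripper":0.6},{"travel":[0,0,-0.04],"angular":[0,0,0],"gripper":0.6},{"travel":[0,0,-0.06],"angular":[0,0,0],"gripper":0.6},{"travel":[0,0,-0.08],"angular":[0,0,0],"gripper":0.6},{"travel":[0,0,-0.09],"angular":[0,0,0],"gripper":0.6},{"travel":[0,0,-0.1],"angular":[0,0,0],"gripper":0.6},{"travel":[0,0,-0.106],"angular":[0,0,0],"gripper":0.6}]}}

```text
t: 5.25
tool_pos: [0.5127, 0.1857, 0.0136]
tool_rot: [3.083, -0.601, -0.001]
contact_force: [0.0, -0.0, 0.4]
opening: 0.0512
grip_force: 0.0
```

Call:
{"op": "step_arm", "data": {"targets": [{"travel":[0,0,-0.006],"angular":[0,0,0],"gripper":0.6},{"travel":[0,0,-0.013],"angular":[0,0,0],"gripper":0.5},{"travel":[0,0,-0.013],"angular":[0,0,0],"gripper":0.3},{"travel":[0,0,-0.013],"angular":[0,0,0],"gripper":0.1},{"travel":[0,0,-0.013],"angular":[0,0,0],"gripper":0},{"travel":[0,0,-0.013],"angular":[0,0,0],"gripper":0},{"travel":[0,0,-0.013],"angular":[0,0,0],"gripper":0}], "squeeze": 80}}

```text
t: 5.95
tool_pos: [0.513, 0.1858, 0.0068]
tool_rot: [-3.083, 0.601, -0.001]
contact_force: [-0.4, 0.1, 1.7]
opening: 0.0138
grip_force: 80.4
```

Gripped at 13.8 mm with 80 N. Lift, then carry.

Call:
{"op": "step_arm", "data": {"targets": [{"travel":[0,0,0.02],"angular":[0,0,0],"gripper":0},{"travel":[0,0,0.08],"angular":[0,0,0],"gripper":0},{"travel":[0,0,0.16],"angular":[0,0,0],"gripper":0},{"travel":[0,0,0.22],"angular":[0,0,0],"gripper":0},{"travel":[0,0,0.22],"angular":[0,0,0],"gripper":0}], "squeeze": 100}}

```text
t: 6.45
tool_pos: [0.517, 0.1868, 0.1461]
tool_rot: [-3.079, 0.6, -0.018]
contact_force: [1.0, -0.4, -1.9]
opening: 0.0134
grip_force: 98.4
```

Call:
{"op": "step_arm", "data": {"targets": [{"travel":[0,-0.05,0],"angular":[0,0,0.1],"gripper":0},{"travel":[0,-0.12,0],"angular":[0,0,0.25],"gripper":0},{"travel":[0,-0.2,0],"angular":[0,0,0.4],"gripper":0},{"travel":[0,-0.28,0],"angular":[0,0,0.55],"gripper":0},{"travel":[0,-0.36,0],"angular":[0,0,0.7],"gripper":0},{"travel":[0,-0.44,0],"angular":[0,0,0.842],"gripper":0},{"travel":[0,-0.51,0],"angular":[0,0,0.842],"gripper":0},{"travel":[0,-0.55,0],"angular":[0,0,0.842],"gripper":0},{"travel":[0,-0.564,0],"angular":[0,0,0.842],"gripper":0},{"travel":[0,-0.564,0],"angular":[0,0,0.842],"gripper":0}]}}

```text
t: 7.45
tool_pos: [0.5119, -0.1529, 0.1371]
tool_rot: [-3.11, -0.43, 0.003]
contact_force: [-0.0, 0.3, -1.9]
opening: 0.0139
grip_force: 98.5
```

Run:
```python
from h import *
o=ctrl.get_obs(); print(o['tool_pos'],o['tool_rot'],o['opening'],o['grip_force'],o['contact_force'],o['wrist_torque'])
t=cam('top'); s=cam('side'); p=np.array(o['tool_pos'])
def crop(d,c,r):
    x,y=[int(v) for v in c]; a=d['img'][y-r:y+r,x-r:x+r]; return cv2.resize(a,(400,400),interpolation=cv2.INTER_CUBIC)
v=np.hstack([crop(t,(405,230),60),crop(s,(385,145),60)]).astype(float)
cv2.imwrite('pics/x4.png',np.clip(255*(v/255)**.6,0,255).astype(np.uint8)[...,::-1])
```

```text
[ 0.51188558 -0.15289836  0.13707141] [-3.11036099e+00 -4.29920031e-01  3.04573140e-03] 0.013874711896099023 98.52925300598145 [-0.03510698  0.27384048 -1.94299484] [ 0.03205659  0.00287636 -0.05069668]
```

View pics/x4.png

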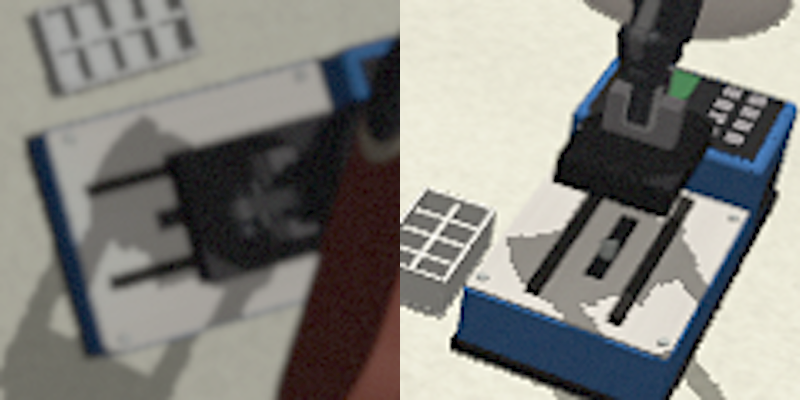

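The top panel shows the cover over the deck, square with it (left-end corners at crop (172,157) and (207,280)). The side panel shows it held level, with the pin visible toward +y at crop (608,250).

```bash
cat > cv.py <<'E'
from h import *
def meas(zb,c0=(.5144,-.1473),yaw=15.9,lo=398,hi=440,thr=50):
    t=cam('top'); g=cv2.cvtColor(t['img'],cv2.COLOR_RGB2GRAY).astype(float)
    T=[];B=[]
    a=np.deg2rad(yaw); ux=np.array([np.cos(a),np.sin(a)]); uy=np.array([-np.sin(a),np.cos(a)])
    for x in range(lo,hi):
        col=g[195:275,x]<thr
        n,l,st,_=cv2.connectedComponentsWithStats(col.astype(np.uint8).reshape(-1,1))
        i=1+np.argmax(st[1:,4]); T.append((x,195+st[i,1]-.5)); B.append((x,195+st[i,1]+st[i,3]-.5))
    for n,E in(('+x',T),('-x',B)):
        P=(onplane(t,E,zb+.024)[:,:2]-c0); q=np.c_[P@ux,P@uy]*1000
        k=np.polyfit(q[:,1],q[:,0],1); r=q[:,0]-np.polyval(k,q[:,1]); ok=abs(r)<np.median(abs(r))*3+.3; k=np.polyfit(q[ok,1],q[ok,0],1)
        print(n,'edge x at y0: %.1f'%np.polyval(k,-5),'dx/dy deg %.2f'%np.degrees(np.arctan(k[0])),'n',ok.sum(),'y %.0f..%.0f'%(q[:,1].min(),q[:,1].max()), 'rms %.2f'%r[ok].std())
    return t,g
E
python3 - <<'E'
from cv import *
t,g=meas(.1306,lo=408,hi=438)
print(g[205:265:2,415].astype(int)); print(g[228,385:425].astype(int)); print(g[240,385:425].astype(int))
o=ctrl.get_obs(); a=np.deg2rad(15.9); P=np.array(o['tool_pos'])[:2]-[.5144,-.1473]; print('tool deck',P@[np.cos(a),np.sin(a)],P@[-np.sin(a),np.cos(a)])
E
```

```text
+x edge x at y0: 37.2 dx/dy deg 0.09 n 30 y -38..23 rms 0.54
-x edge x at y0: -39.8 dx/dy deg -2.77 n 30 y -15..46 rms 0.97
[121 120  93  28   6   5   5   4   5   7   4  10  16  23  21  18  12   7
   6   6   4   5   8  19  41  59  60  60  60  62]
[61 62 62 62 61 62 61 61 60 60 52 38 15  4  5  3  5  3  6  7  5  6  6  7
  7  6  6  5  6 10  9 10 13 13 13 18 22 22 18 20]
[64 64 63 63 62 62 61 59 56 56 58 60 60 58 49 28  9  3  3  4  7  6  7  7
  6  7  5  6  5  5  7  6 12 14 14  8  8  7  6  7]
tool deck -0.002930046325325291 -0.003265351263001656
```

Call:
{"op": "step_arm", "data": {"targets": [{"travel":[0,0,-0.03],"angular":[0,0,0],"gripper":0},{"travel":[0,0,-0.06],"angular":[0,0,0],"gripper":0},{"travel":[0,0,-0.083],"angular":[0,0,0],"gripper":0},{"travel":[0,0,-0.083],"angular":[0,0,0],"gripper":0}]}}

```text
t: 8.0
tool_pos: [0.511, -0.1507, 0.0858]
tool_rot: [-3.108, -0.435, 0.007]
contact_force: [0.1, -0.1, -3.5]
opening: 0.014
grip_force: 98.5
```

Run:
```python
from cv import *
o=ctrl.get_obs(); print(o['tool_pos'],o['contact_force']); zb=o['tool_pos'][2]-.0065
for th in(28,35,42):
  for r in((400,420),(405,432)): t,g=meas(zb,lo=r[0],hi=r[1],thr=th)
a=np.deg2rad(15.9); ux=np.array([np.cos(a),np.sin(a)]); uy=np.array([-np.sin(a),np.cos(a)])
E=[]
for y in range(216,250):
    x=np.where(g[y,385:425]<33)[0]; E.append((385+x.min()-.5,y))
q=onplane(t,E,zb+.024)[:,:2]-(.5144,-.1473); print(np.c_[q@ux,q@uy][::2].round(4)*1000)
# deck edges visible now, same picture, at z=.06: edges beyond shadow
s=cam('side'); gs=s['img'].max(2); cv2.imwrite('pics/s5.png',s['img'][...,::-1])
```

```text
[ 0.51095375 -0.15073412  0.08577472] [ 0.0730685  -0.13678965 -3.51316624]
+x edge x at y0: 26.7 dx/dy deg 26.26 n 20 y -12..23 rms 6.56
-x edge x at y0: -42.3 dx/dy deg 5.11 n 16 y 4..45 rms 2.02
+x edge x at y0: 31.0 dx/dy deg -0.28 n 26 y -45..12 rms 8.37
-x edge x at y0: -40.4 dx/dy deg 2.07 n 14 y -16..34 rms 3.49
+x edge x at y0: 36.4 dx/dy deg 4.25 n 17 y -16..23 rms 1.03
-x edge x at y0: -41.2 dx/dy deg 4.03 n 20 y 4..45 rms 0.76
+x edge x at y0: 37.2 dx/dy deg 0.36 n 23 y -46..12 rms 0.62
-x edge x at y0: -39.8 dx/dy deg 1.37 n 23 y -13..34 rms 6.70
+x edge x at y0: 37.6 dx/dy deg 2.93 n 20 y -19..22 rms 0.70
-x edge x at y0: -42.1 dx/dy deg 5.02 n 20 y 4..45 rms 0.82
+x edge x at y0: 37.7 dx/dy deg -0.11 n 27 y -46..12 rms 0.55
-x edge x at y0: -41.0 dx/dy deg 2.35 n 23 y -12..34 rms 6.68
[[ 39.4  38.6]
 [ 38.1  49.8]
 [ 34.7  53. ]
 [ 31.9  58.1]
 [ 28.   59.3]
 [ 21.4  50.4]
 [ 17.5  51.6]
 [ 13.1  50.7]
 [  8.7  49.8]
 [  4.8  51. ]
 [  0.9  52.1]
 [ -3.5  51.2]
 [ -7.9  50.4]
 [-12.3  49.5]
 [-16.2  50.6]
 [-20.6  49.8]
 [-23.4  54.9]]
```

Call:
{"op": "step_arm", "data": {"targets": [{"travel":[0.0027,0.0008,0],"angular":[0,0,0],"gripper":0},{"travel":[0.0027,0.0008,0],"angular":[0,0,0],"gripper":0},{"travel":[0.0027,0.0008,0],"angular":[0,0,0],"gripper":0}]}}

```text
t: 8.65
tool_pos: [0.5145, -0.1522, 0.0888]
tool_rot: [3.111, 0.433, 0.0]
contact_force: [0.1, 0.5, -2.0]
opening: 0.0139
grip_force: 98.5
```

Run:
```python
from cv import *
o=ctrl.get_obs(); print(o['tool_pos'],o['tool_rot'],o['contact_force']); zb=o['tool_pos'][2]-.0065
a=np.deg2rad(15.9); ux=np.array([np.cos(a),np.sin(a)]); uy=np.array([-np.sin(a),np.cos(a)])
t,g=meas(zb,lo=405,hi=432,thr=35)
P=o['tool_pos'][:2]-np.array([.5144,-.1473]); print(P@ux,P@uy)
# lower edge column profiles
for x in(412,418,424,430): print(x,g[238:262,x].astype(int), g[205:220,x].astype(int))
```

```text
[ 0.51452438 -0.152222    0.08877373] [3.11148373e+00 4.32867288e-01 3.41181145e-04] [ 0.13839852  0.50267451 -2.04020146]
+x edge x at y0: 38.2 dx/dy deg 0.67 n 24 y -45..13 rms 0.62
-x edge x at y0: -52.6 dx/dy deg 26.30 n 25 y -10..35 rms 17.10
-0.0012288117487270977 -0.004767768872563887
412 [12 13  6  9  7  6  6  6  3  4  5  9 22 41 55 60 65 75 85 85 77 69 64 61] [121 122 121 118 107  78  44  15   6   4   4   7   8  11  13]
418 [14 11 14  8  6  6  3  2  7  8 19 38 52 59 60 60 60 61 60 61 62 64 68 76] [122 121 113  91  55  29  18  14   9   8  14  24  33  35  34]
424 [31 33 25 15  5  5  4  7 15 31 48 56 59 58 57 57 59 72 83 86 78 68 57 47] [117 100  69  38  21  18  18  16  18  14  16  19  20  22  15]
430 [17 13 11 10  9  9  8 10  9  7  7 10  6  5  6  9 10  9 10  8  5  5  8  7] [84 50 23 12  4  5  2  6  2  3  4  6  6  5  2]
```

Run:
```python
from cv import *
t=cam('top'); a=np.deg2rad(15.9); ux=np.array([np.cos(a),np.sin(a)]); uy=np.array([-np.sin(a),np.cos(a)])
for E in([[412,250.6],[418,248.75],[424,247.1]],[[412,210.45],[418,208.8],[424,207.2]]):
    q=onplane(t,E,.1063)[:,:2]-(.5144,-.1473); print((np.c_[q@ux,q@uy]*1000).round(1))
# deck edges at half level, initial picture
g=cv2.cvtColor(cv2.imread('pics/top1.png'),cv2.COLOR_BGR2GRAY).astype(int)
for x in(385,400,415,430): print(x,g[185:215,x],g[255:280,x])
```

```text
[[-38.3  20.2]
 [-38.    7.1]
 [-38.1  -6.1]]
[[ 39.8  -3.1]
 [ 39.9 -16.4]
 [ 39.8 -29.7]]
385 [118 118 117 116 113 104  90  81  92 106 112 114 114 113 111 105  94  91
 101 109 112 111 112 113 113 113 113 112 111 112] [ 63  98 113 115 115 115 115 116 116 115 115 115 113 114 114 112 111 109
 102  94  94 106 112 111 113]
400 [ 79  90  84  91 105 113 113 113 113 113 113 108  95  89  98 107 110 109
 111 111 111 111 109 110 111 110 110 110 110 110] [113 113 114 113 112 113 113 113 111 113 112 111 111 107 100  91  95 104
 109 110 110 111 113 112 111]
415 [114 114 114 113 114 114 113 108  95  90 100 108 110 109 110 110 110 110
 110 109 111 111 111 110 111 110 104  87  58  31] [110 111 111 111 111 110 111 112 111 105  97  93 102 110 113 114 113 113
 112 111 110 110 112 112 112]
430 [112 112 112 108  98  90  99 109 111 111 111 111 111 111 111 110 111 111
 112 110 110 109 102  81  51  23  15  32  63  91] [111 111 111 113 111 105  95  95 103 108 109 109 111 112 114 112 111 110
 111 112 112 113 114 113 115]
```

Run:
```python
from cv import *
t=cam('top'); a=np.deg2rad(15.9); ux=np.array([np.cos(a),np.sin(a)]); uy=np.array([-np.sin(a),np.cos(a)])
for E in([[385,202],[400,198],[415,193.8],[430,190]],[[385,274.5],[400,270.4],[415,266],[430,261.5]]):
    q=onplane(t,E,.06)[:,:2]-(.5144,-.1473); print((np.c_[q@ux,q@uy]*1000).round(1))
```

```text
[[ 73.5  32.6]
 [ 73.5  -1.8]
 [ 74.  -36.7]
 [ 73.6 -71.8]]
[[-74.1  75.5]
 [-74.4  41.9]
 [-74.2   7.8]
 [-73.9 -26.9]]
```

Call:
{"op": "step_arm", "data": {"targets": [{"travel":[-0.0016,-0.0005,-0.004],"angular":[0,0,0],"gripper":0},{"travel":[-0.0016,-0.0005,-0.008],"angular":[0,0,0],"gripper":0},{"travel":[-0.0016,-0.0005,-0.01],"angular":[0,0,0],"gripper":0},{"travel":[-0.0016,-0.0005,-0.01],"angular":[0,0,0],"gripper":0},{"travel":[-0.0016,-0.0005,-0.01],"angular":[0,0,0],"gripper":0}]}}

```text
t: 9.3
tool_pos: [0.5133, -0.1524, 0.0827]
tool_rot: [-3.111, -0.433, 0.001]
contact_force: [-2.7, 0.6, 0.4]
opening: 0.0136
grip_force: 99.0
```

Call:
{"op": "step_arm", "data": {"targets": [{"travel":[-0.0007,0.0024,-0.001],"angular":[0,0,0],"gripper":0},{"travel":[-0.0014,0.0048,-0.001],"angular":[0,0,0],"gripper":0},{"travel":[-0.0021,0.0072,-0.001],"angular":[0,0,0],"gripper":0},{"travel":[-0.0028,0.0096,-0.001],"angular":[0,0,0],"gripper":0},{"travel":[-0.0035,0.012,-0.001],"angular":[0,0,0],"gripper":0},{"travel":[-0.0035,0.012,-0.001],"angular":[0,0,0],"gripper":0}]}}

```text
t: 9.9
tool_pos: [0.512, -0.1453, 0.0827]
tool_rot: [3.111, 0.433, 0.002]
contact_force: [1.4, -2.0, 2.5]
opening: 0.014
grip_force: 99.3
```

Still riding on the tip. Continue in 1.5 mm pieces.

Call:
{"op": "step_arm", "data": {"targets": [{"travel":[-0.0007,0.0024,0],"angular":[0,0,0],"gripper":0},{"travel":[-0.0014,0.0048,0],"angular":[0,0,0],"gripper":0},{"travel":[-0.0014,0.0048,0],"angular":[0,0,0],"gripper":0}]}}

```text
t: 10.2
tool_pos: [0.5092, -0.141, 0.0807]
tool_rot: [-3.108, -0.433, 0.004]
contact_force: [0.1, -0.0, -2.4]
opening: 0.0138
grip_force: 98.6
```

The upward push has vanished (-2.4 N, just the weight), so the slot has met the pin. Centre 2 mm further and lower gently.

Call:
{"op": "step_arm", "data": {"targets": [{"travel":[-0.0005,0.0016,-0.001],"angular":[0,0,0],"gripper":0},{"travel":[-0.0009,0.0032,-0.003],"angular":[0,0,0],"gripper":0},{"travel":[-0.0009,0.0032,-0.006],"angular":[0,0,0],"gripper":0},{"travel":[-0.0009,0.0032,-0.009],"angular":[0,0,0],"gripper":0},{"travel":[-0.0009,0.0032,-0.009],"angular":[0,0,0],"gripper":0}]}}

```text
t: 10.7
tool_pos: [0.5094, -0.14, 0.0759]
tool_rot: [-3.11, -0.433, 0.002]
contact_force: [0.1, 1.6, -3.4]
opening: 0.0137
grip_force: 98.5
```

Call:
{"op": "step_arm", "data": {"targets": [{"travel":[-0.0005,0.0016,-0.002],"angular":[0,0,0],"gripper":0},{"travel":[-0.0005,0.0016,-0.005],"angular":[0,0,0],"gripper":0},{"travel":[-0.0005,0.0016,-0.008],"angular":[0,0,0],"gripper":0},{"travel":[-0.0005,0.0016,-0.008],"angular":[0,0,0],"gripper":0}], "squeeze": 120}}

```text
t: 11.1
tool_pos: [0.5099, -0.1396, 0.0724]
tool_rot: [3.111, 0.433, 0.0]
contact_force: [-2.3, 0.9, 1.2]
opening: 0.0135
grip_force: 122.2
```

On the seal now. Press home.

Call:
{"op": "step_arm", "data": {"targets": [{"travel":[0,0,-0.003],"angular":[0,0,0],"gripper":0},{"travel":[0,0,-0.006],"angular":[0,0,0],"gripper":0},{"travel":[0,0,-0.009],"angular":[0,0,0],"gripper":0},{"travel":[0,0,-0.011],"angular":[0,0,0],"gripper":0},{"travel":[0,0,-0.011],"angular":[0,0,0],"gripper":0},{"travel":[0,0,-0.011],"angular":[0,0,0],"gripper":0}]}}

```text
t: 11.7
tool_pos: [0.51, -0.1396, 0.0669]
tool_rot: [3.111, 0.433, 0.0]
contact_force: [-5.6, 1.2, 9.8]
opening: 0.0133
grip_force: 123.6
```

Call:
{"op": "step_arm", "data": {"targets": [{"travel":[0,0,-0.001],"angular":[0,0,0],"gripper":0},{"travel":[0,0,-0.002],"angular":[0,0,0],"gripper":0},{"travel":[0,0,-0.002],"angular":[0,0,0],"gripper":0},{"travel":[0,0,-0.002],"angular":[0,0,0],"gripper":0}]}}

```text
t: 12.1
tool_pos: [0.51, -0.1397, 0.0669]
tool_rot: [3.112, 0.433, -0.001]
contact_force: [-9.4, 3.4, 16.6]
opening: 0.0132
grip_force: 124.6
```

It hit a hard stop: force rose 7 N with no motion, and the height matches home (0.060 + grip offset). Numeric check of centring before handing in.

Run:
```python
from cv import *
t=cam('top'); g=cv2.cvtColor(t['img'],cv2.COLOR_RGB2GRAY).astype(float)
a=np.deg2rad(15.9); ux=np.array([np.cos(a),np.sin(a)]); uy=np.array([-np.sin(a),np.cos(a)])
T=[];B=[]
for x in range(396,424,3):
    c=g[200:266,x]; i=np.where(c<20)[0]
    u=i.min(); hi=c[max(u-6,0):u].max()/2; k=np.where(c[:u+1]>hi)[0].max(); T.append((x,200+k+(c[k]-hi)/(c[k]-c[k+1])))
    d=i[i<60].max() if (i<60).any() else i.max(); h2=c[d:d+6].max()/2; k=d+np.where(c[d:]>h2)[0].min(); B.append((x,200+k-(c[k]-h2)/(c[k]-c[k-1])))
for E in(T,B):
    q=onplane(t,E,.084)[:,:2]-(.5144,-.1473); print((np.c_[q@ux,q@uy]*1000).round(1).tolist())
o=ctrl.get_obs(); print(o['tool_pos'],o['contact_force'],o['t'])
```

```text
[[41.5, 24.4], [39.2, 18.4], [39.1, 11.8], [39.1, 5.0], [38.6, -1.5], [38.8, -8.3], [38.6, -15.1], [38.9, -21.9], [38.9, -28.7], [38.8, -35.5]]
[[-38.5, 47.9], [-38.7, 41.4], [-41.0, 35.4], [-39.5, 28.4], [-38.6, 21.4], [-38.7, 14.8], [-59.7, 14.3], [-55.7, 6.4], [nan, nan], [nan, nan]]
[ 0.50995165 -0.13964725  0.0668919 ] [-9.314973    4.00803324 16.30878064] 12.15<stdin>:8: RuntimeWarning: divide by zero encountered in scalar divide
```

Edges at +38.9 and -38.6 mm put the cover within 0.5 mm of centre, and the edges run parallel to the deck. Handing in.

```bash
python3 -c "
from station import ctrl
print(ctrl.finish_job())"
```

```text
the job is handed in; nothing more can be done
None
```

The cover is on the locating pin, square and within about 0.5 mm of centre across the deck. It was pressed fully home and still held down with about 16 N at the wrist when I handed the job in at about 12 s; the hand-in returned no verdict.

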